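# Take the retaining cap off a knife sharpener

## Task

The stone of the knife sharpener is to be changed for the spare one. Undo the clamp knob, slide the knife guide all the way along its rail, off the stone and over the motor housing, then undo the stone's retaining cap - nobody remembers which way it is threaded, so try it both ways and see which way gives - and lift it off the spindle. Finish with the cap in the gripper, held upright a hand's breadth above the spindle; the cup, the mandarin and the small box standing about must stay where they are.

Things in the scene. Friction and masses are not known exactly. Their poses are not given: they have to be found in the camera images.
- sharpener: wet-stone knife sharpener, white housing 238 x 318 mm, fixed. Origin on the spindle axis at the worktop; x points to the rail at the far side, y to the left, z up. The round grey stone (166 mm across, top 80 mm high, does not turn) is centred on the origin; the motor housing (115 mm high) lies at y = -112 to -214 mm. The rail runs along y at x = 118 mm
- spindle (a point): the seat of the cap on the spindle axis, 90 mm above the worktop and 10 mm above the stone
- guide (a joint): travel of the knife guide along its rail in m: 0 = centred over the cap, grows toward the sharpener's -y side (over the motor housing), ends at 0.145. It needs about 2 N once the clamp is undone; tight, the clamp holds it against 30 N or more
- guide_rest (a point): centre of the top of the guide's steel rest plate (56 x 66 mm), carried on a U-shaped round bar over the stone; it moves with the guide. Plate and bar lie 129 to 152 mm above the worktop, the guide's block (36 x 74 mm) stands on the rail, its top 150 mm high
- clamp_knob (a joint): angle of the clamp knob on top of the guide's block, rad: 0 = tight, grows counter-clockwise seen from above (loosening), the guide is free from about 0.9 on, end stop at 1.9. Turning takes up to 0.5 N m; the knob climbs 2.2 mm per rad
- clamp_grip (a point): centre of the clamp knob: round, black, fluted, 40 mm across over the flutes (35 mm core), 25 mm high; this point lies 22 mm above the top of the guide's block. The knob may be used to drag the guide along
- cap_center (a point): centre (half-way up) of the black ribbed cap, 45 mm across, 32 mm high, 90 g, hollow; 26 mm above the stone, on a steel flange 41 mm across, 10 mm high. z up. Coarse quarter-turn thread of unknown hand: the wrong way it stops dead within 0.2 rad; the right way it turns easily and lifts straight off once turned 1.1 to 1.9 rad (it does not rise by itself; beyond that a stop)
- espresso_cup_c (a point): espresso cup, 64 mm across, 48 mm high, centre half-way up; must not be moved
- orange_c (a point): mandarin, 55 mm across, centre; must not be moved
- box_c (a point): small box, 38 x 61 x 31 mm, centre; must not be moved

How it is judged:
On the way, in this order (a step that is already met when the one before it is completed fails the run):
1. the clamp knob is undone before the guide has been shifted (value of joint clamp_knob above 0.9 rad and distance of guide_rest from where it was at the start of the episode below 0.01 m), for 0.1 s.
2. the guide stands over the motor housing, clear of the stone, the cap still seated (value of joint guide above 0.11 m and z of cap_center in the frame of spindle below 0.025 m), for 0.2 s.
At the end, for the whole second after the job is handed in: the guide stands at least 110 mm along its rail; the gripper holds the cap still and upright (within 20 degrees), its centre 76 to 250 mm above the seat (at least 60 mm above where it was) and within 80 mm of the spindle axis, touching nothing of the machine (value of joint guide above 0.11 m and z of cap_center in the frame of spindle between 0.076 and 0.25 m and horizontal distance between cap_center and spindle below 0.08 m and angle between cap_center's own z axis and vertical below 0.35 rad and contact force between the fingers and cap above 1 N and contact force between cap and sharpener below 0.1 N and linear speed of cap below 0.05 m/s); the arm keeps its last pose, push and grip.
It fails at once if the espresso cup is moved by more than 3 cm (distance of espresso_cup_c from where it was at the start of the episode above 0.03 m).
It fails at once if the mandarin is moved by more than 3 cm (distance of orange_c from where it was at the start of the episode above 0.03 m).
It fails at once if the small box is moved by more than 3 cm (distance of box_c from where it was at the start of the episode above 0.03 m).
It also fails if it takes over 54 s, if anything falls off the work surface, if the arm or the gripper's body presses on something with over 40 N, if the wrist force passes 120 N, or if a joint passes its speed limit or range.

## Robot

A 7-joint arm with a two-finger parallel gripper is mounted at the origin on a cart in front of the work surface, level with it; the furniture and walls round the work are solid. World frame = base frame: x ahead of the robot, y to its left, z up, the work surface at z = 0. Lengths are in m, angles in rad, forces in N, time in s.
With the tool pointing down it reaches from about 0.35 to 0.9 m from the base axis. Payload 8.1 kg.
Tool frame: the origin (TCP) lies at the very end of the fingers, on their centre line; the grasp point (between the pads) lies 19 mm behind it (arm.tcp_to_grasp is the z of the grasp point in the tool frame, in m); z points along the fingers, y is the line along which they close (so a half turn about z gives the same grasp; the last joint's range is limited). The gripper opens to 92 mm and grips with 3 to 60 N. Pads are 19 mm wide; open, the fingers measure 130 mm over their backs; the gripper's body (75 mm by 190 mm) begins 47 mm behind the grasp point.
Start: joints at [1.12, 0.434, 0.025, 1.573, -0.012, 1.134, -0.075], TCP at [0.213, -0.588, 0.227] pointing down, gripper open.
Joint ranges: [-2.62, 2.62], [-0.44, 2.09], [-1.27, 1.32], [0.08, 2.57], [-1.32, 4.46], [0.12, 2], [-2.74, 2.74]. Speed limits (rad/s): [2.22, 2.22, 3.01, 3.01, 3.14, 3.14, 3.14].

## Interface

Orientations are given as a rotation vector (axis times angle).
In Python, from cell import readout, vision, sign_off, arm gives the robot as it stands. The module is installed in compiled form; this text tells all that it offers.
- The arm moves only by the shell command python3 -m creep 'ROWS' [FORCE]. ROWS is JSON, a list of rows, each a list of 5 numbers: the shift along the tool's x, y, z in units of 4 cm (1.0 is 4 cm), then the turn about the tool's z in units of 4 degrees (1.0 is 4 degrees), then the opening, from 0 (shut) to 1 (fully open). A call has 1 to 12 rows; each row shifts and turns the commanded pose from where the row before left it, along the tool's axes as they then stand; what a row does not reach is not made up. A row lasts 1/8 s, in which the tool goes at most 62.5 mm and 10.7 degrees, less where a joint would pass 70% of its speed; a pose out of reach is approached as far as the arm can. A call with a number of a shift or a turn outside -1 to 1 is refused whole. A call with a gripper value outside its range is refused whole. The fingers move at their own pace and stop on an object; FORCE is the grip in N (left out, the last holds). Time passes only in rows, so rows that do not move let the fingers close. It gives the time, the measured TCP pose, the force, the opening and the grip force at its end, in the units of the state.
- readout.observe(): the state, without advancing time (a new reading comes with each control period).
- vision.get_image(name): name is "scene" or "top" or "wrist"; returns a dict with "pixels" (420x560x3 uint8, blue, green, red), "z_map" (420x560 float32, m along the optical axis (not along the pixel's ray), 0 where there is no reading), "camera_matrix" (3x3 intrinsics, pixels), "k1" (the pictures are not rectified: a ray, as slopes to the right and down, at radius r is drawn at 1 + k1 r^2 times it, then the intrinsics apply), "position" and "rotation" of the camera in the world. Camera axes: x right, y up, looking along -z (the intrinsics and any distortion apply to the point x, -y, -z); pixel columns grow to the right and rows downward; lengths in m; the calibration is good to about 2 mm. A picture is of the moment at which its call begins.
- sign_off(): hands the job in; it is judged then, once.
The state is a dict: "clock": time; "joints": joint angles; "dq": joint speeds; "joint_efforts": joint torques, N m; "position": TCP position; "ee_rot": TCP orientation; "force": force on the tool from outside, world axes, zero at the start; "ft_torque": the same for the moment, N m; "width": opening from 0.0 (shut) to 1.0 (fully open); "gripper_force": force on a finger pad.
Only numpy, scipy, OpenCV 4.12 (cv2) and the standard library are available. Lean on these libraries where they do the work, as an engineer would, in place of code of your own. Each camera call takes 0.05 s, during which the arm holds its last target. There are 200 camera calls.

## Working session

There is one attempt and no reset: what is moved stays moved. The work goes in short steps, Python scripts to look and compute and a shell command to move; the robot and the scene stay as the last step left them, time stands still between calls to the robot, and variables do not carry over. Pictures are saved under pics/ and viewed, at most 10 in all, crops included, and the job is handed in when it is done.

```bash
mkdir -p pics; cat > h.py <<'E'
import numpy as np, cv2
from cell import readout, vision, sign_off, arm
def pts(im):
    z=im["z_map"];K=np.array(im["camera_matrix"]);h,w=z.shape
    u,v=np.meshgrid(np.arange(w),np.arange(h))
    p=np.stack([u,v],-1).reshape(-1,1,2).astype(float)
    d=np.array([im["k1"],0,0,0],float)
    n=cv2.undistortPoints(p,K,d).reshape(h,w,2)
    c=np.stack([n[...,0]*z,-n[...,1]*z,-z],-1)
    R=np.array(im["rotation"])
    return c@R.T+np.array(im["position"])
E
python3 - <<'E'
from h import *
s=readout.observe();print({k:np.round(v,3) for k,v in s.items()},arm.tcp_to_grasp)
for n in["top","scene"]:
    im=vision.get_image(n);cv2.imwrite(f"pics/{n}1.png",im["pixels"]);np.savez(f"{n}1.npz",P=pts(im),px=im["pixels"]);print(n,np.round(im["position"],3),np.round(im["rotation"],3).tolist())
E
```

```text
{'clock': np.float64(0.0), 'joints': array([ 1.12 ,  0.435,  0.025,  1.574, -0.012,  1.134, -0.075]), 'dq': array([ 0.001, -0.001, -0.001, -0.001,  0.   ,  0.001,  0.   ]), 'joint_efforts': array([-0.0000e+00, -6.6785e+01,  9.8500e-01, -3.1446e+01, -6.0000e-02,
        4.3000e-02,  0.0000e+00]), 'position': array([ 0.213, -0.587,  0.226]), 'ee_rot': array([-3.093e+00, -5.430e-01,  1.000e-03]), 'force': array([-0.218,  0.091, -0.142]), 'ft_torque': array([0.025, 0.009, 0.003]), 'gripper_force': np.float64(0.0), 'width': np.float64(0.999)} -0.0188Traceback (most recent call last):
  File "<stdin>", line 4, in <module>
  File "h.py", line 11, in pts
    return c@R.T+np.array(im["position"])
           ~~~~~^~~~~~~~~~~~~~~~~~~~~~~~~
ValueError: operands could not be broadcast together with shapes (420,560) (3,)
```

View pics/top1.png

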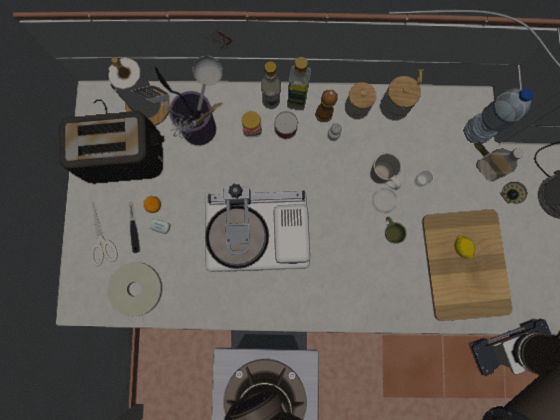

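The top view shows the sharpener with the stone centred near (238,236). The guide plate is at (237,235), the knob at (235,190), the rail along row 197 and the motor housing at (291,235). The mandarin is at (152,204), the box at (160,226) and the cup at (395,232), all well clear.

```bash
sed -i 's/R=np.array(im\["rotation"\])/R=np.array(im["rotation"],float); R=R if R.shape==(3,3) else cv2.Rodrigues(R)[0]/' h.py
python3 - <<'E'
from h import *
im=vision.get_image("top");print(im["position"],im["rotation"])
P=pts(im);px=im["pixels"]
np.savez("top1.npz",P=P,px=px)
hsv=cv2.cvtColor(px,cv2.COLOR_BGR2HSV)
for u,v in[(235,190),(237,235),(291,250),(210,197),(300,197),(152,204),(160,226),(395,232),(215,250)]:print(u,v,np.round(P[v,u],3),px[v,u])
# housing outline: white pixels height 20-130mm in area
roi=np.zeros(px.shape[:2],bool);roi[180:280,195:320]=1
m=roi&(P[...,2]>0.02)&(P[...,2]<0.16)
q=P[m][:,:2].astype(np.float32);r=cv2.minAreaRect(q);print("hull",r)
m=roi&(P[...,2]>0.105)&(P[...,2]<0.12);m=cv2.morphologyEx(m.astype(np.uint8),cv2.MORPH_OPEN,np.ones((5,5)))>0
print("motor",cv2.minAreaRect(P[m][:,:2].astype(np.float32)))
m=roi&(P[...,2]>0.165)&(P[...,2]<0.21);print("knob",m.sum(),P[m].mean(0),P[m].min(0),P[m].max(0))
m=roi&(P[...,2]>0.07)&(P[...,2]<0.086);print("stone",cv2.minEnclosingCircle(P[m][:,:2].astype(np.float32)))
cv2.imwrite("pics/top1b.png",cv2.resize(px[170:290,185:325],None,fx=5,fy=5,interpolation=cv2.INTER_CUBIC))
im=vision.get_image("scene");cv2.imwrite("pics/scene1.png",im["pixels"])
E
```

```text
[ 0.35539562 -0.02373992  1.38325293] [ 0.13096924 -0.11389596 -1.54747816]
235 190 [0.606 0.091 0.187] [108 106 103]
237 235 [0.485 0.085 0.145] [105 103 102]
291 250 [ 0.447 -0.069  0.118] [153 157 161]
210 197 [0.604 0.176 0.084] [57 55 57]
300 197 [ 0.61  -0.095  0.082] [133 130 130]
152 204 [0.586 0.362 0.045] [ 10  78 138]
160 226 [0.521 0.34  0.018] [127 130 121]
395 232 [ 0.518 -0.399  0.008] [39 64 67]
215 250 [0.446 0.156 0.077] [ 94  97 105]
hull ((0.5119397044181824, 0.03683365881443024), (0.24248768389225006, 0.3182874321937561), 3.1735165119171143)
motor ((0.498552531003952, -0.0694037526845932), (0.16516974568367004, 0.09826146066188812), 3.494643449783325)
knob 153 [0.60622664 0.09140919 0.1832311 ] [0.58857826 0.07268158 0.16633231] [0.62691033 0.11183964 0.19145936]
stone ((0.5203872323036194, 0.03246831148862839), 0.17646361887454987)
```

View pics/top1b.png

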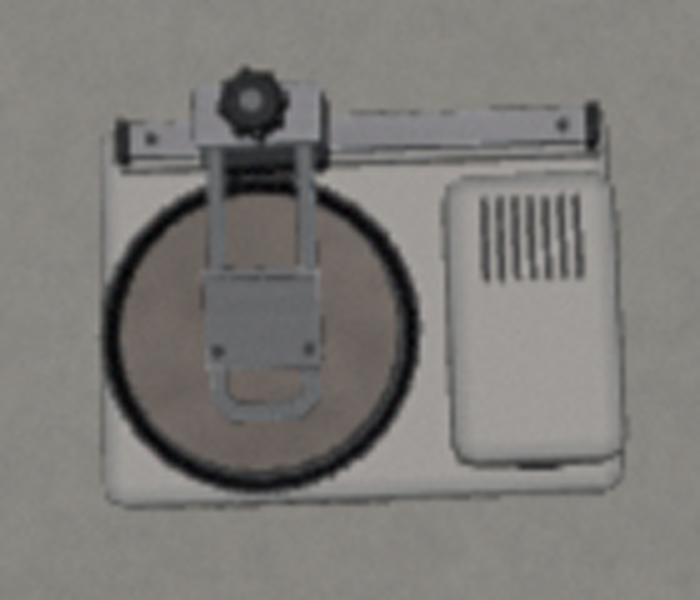

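View pics/scene1.png

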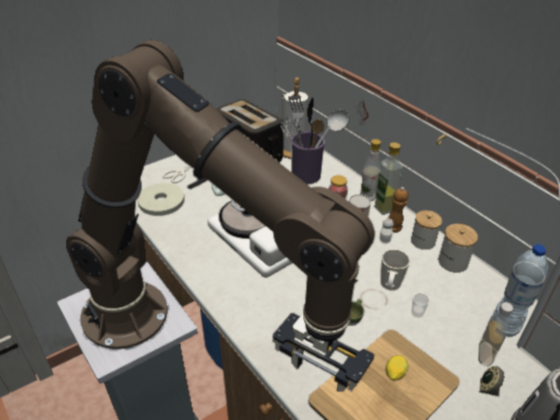

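The scene view shows the arm off to the right with the sharpener free to approach. The yaw of the sharpener is about 3 deg, the knob is at (0.607,0.091) and the spindle at about (0.488,0.085). The tool yaw is 20 deg, which suits the knob without a turn, so I'm setting out.

```bash
python3 -m creep '[[1,-0.84,-0.2,0,1],[1,-0.84,-0.2,0,1],[1,-0.84,-0.2,0,1],[1,-0.84,0,0,1],[1,-0.84,0,0,1],[1,-0.84,0,0,1],[1,-0.84,0,0,1],[1,-0.84,0,0,1],[1,-0.84,0,0,1],[1,-0.84,0,0,1],[1,-0.84,0,0,1]]'; python3 -m creep '[[1,-0.84,0,0,1],[1,-0.84,0,0,1],[0,0,0,0,1],[0,0,0,0,1]]'
cat > w.py <<'E'
import sys
from h import *
s=readout.observe();p=np.array(s["position"]);R=cv2.Rodrigues(np.array(s["ee_rot"]))[0]
print("t",round(s["clock"],2),"p",np.round(p,4),"yaw",round(np.degrees(np.arctan2(R[1,0],R[0,0])),1),"z",np.round(R[:,2],3),"q",np.round(s["joints"],2),"w",round(s["width"],3),"F",np.round(s["force"],1),"M",np.round(s["ft_torque"],2),"g",round(s["gripper_force"],1))
def to(t): print("units to",t,np.round(R.T@(np.array(t)-p)/0.04,2))
E
python3 - <<'E'
from w import *
im=vision.get_image("wrist");P=pts(im);px=im["pixels"];np.savez("w1.npz",P=P,px=px);cv2.imwrite("pics/w1.png",px)
m=(P[...,2]>.168)&(P[...,2]<.2)&(np.hypot(P[...,0]-.607,P[...,1]-.091)<.035)
print(m.sum(),P[m].min(0),P[m].max(0),P[m].mean(0),np.median(P[m][:,2]))
t=P[m];t=t[t[:,2]>.178]
if len(t): print(cv2.minEnclosingCircle(t[:,:2].astype(np.float32)))
to([.607,.091,.158])
E
```

```text
clock: 1.52
position: [0.5012, -0.0887, 0.2507]
ee_rot: [3.094, 0.543, -0.0]
force: [0.2, -0.1, -0.5]
width: 1.002
gripper_force: 0.0
clock: 2.02
position: [0.5526, -0.0002, 0.2503]
ee_rot: [3.094, 0.544, -0.002]
force: [-0.2, -1.3, -1.0]
width: 1.0
gripper_force: 0.0
t 2.02 p [ 5.526e-01 -2.000e-04  2.503e-01] yaw 19.9 z [-0.001 -0.001 -1.   ] q [ 0.15  0.32 -0.33  1.7   0.11  1.14 -1.43] w 1.0 F [-0.2 -1.3 -1. ] M [0.02 0.03 0.04] g 0.0
2211 [0.58643065 0.07221877 0.168096  ] [0.62544193 0.11180061 0.1883155 ] [0.60662777 0.09050944 0.18437947] 0.18523536632007517
((0.6060216426849365, 0.09200969338417053), 0.02012348175048828)
units to [0.607, 0.091, 0.158] [ 2.06 -1.68  2.3 ]
```

View pics/w1.png

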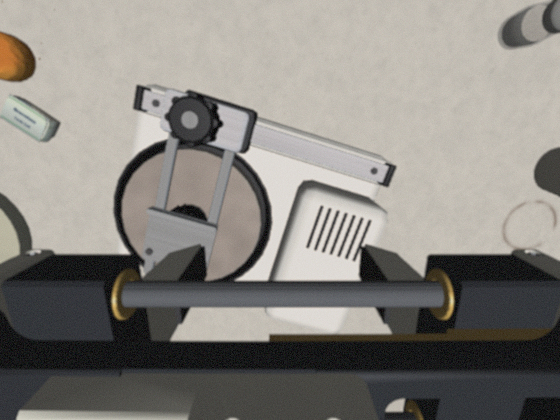

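The wrist view shows the knob at (192,120), the guide plate at (180,235) with the cap under it, and the motor housing at (335,240). I measure the knob centre at (0.606,0.0915), top at 0.185.

```bash
python3 -m creep '[[0.7,-0.56,0,0,1],[0.7,-0.56,0,0,1],[0.63,-0.57,0,0,1],[0,0,0.6,0,0.75],[0,0,0.6,0,0.75],[0,0,0.6,0,0.75],[0,0,0.5,0,0.75],[0,0,0,0,0.75]]'; python3 -c "
from w import *
to([.606,.0915,.158])"
```

```text
clock: 3.08
position: [0.6052, 0.0893, 0.1574]
ee_rot: [3.094, 0.54, -0.005]
force: [0.6, 0.6, 0.1]
width: 0.75
gripper_force: 0.0
t 3.08 p [0.6052 0.0893 0.1574] yaw 19.8 z [-0.003 -0.001 -1.   ] q [-0.01  0.5  -0.33  1.67  0.19  1.01 -1.62] w 0.75 F [0.6 0.6 0.1] M [ 0.   -0.02 -0.05] g 0.0
units to [0.606, 0.0915, 0.158] [ 0.04 -0.04 -0.01]
```

```bash
python3 -m creep '[[0.04,-0.04,0,0,0.75],[0,0,0,0,0],[0,0,0,0,0],[0,0,0,0,0],[0,0,0,0,0],[0,0,0,0,0]]' 45; python3 -m creep '[[0,0,0,-1,0],[0,0,0,-1,0],[0,0,0,-1,0],[0,0,0,-1,0],[0,0,0,-1,0],[0,0,0,0,0]]'; python3 -c "
from w import *"
```

```text
clock: 3.82
position: [0.6078, 0.0926, 0.159]
ee_rot: [3.093, 0.542, 0.001]
force: [1.1, -3.5, 3.0]
width: 0.365
gripper_force: 45.0
clock: 4.58
position: [0.6076, 0.093, 0.1592]
ee_rot: [2.952, 1.072, 0.001]
force: [0.2, -2.3, 5.1]
width: 0.369
gripper_force: 45.0
t 4.58 p [0.6076 0.093  0.1592] yaw 39.9 z [ 0.001 -0.    -1.   ] q [ 0.04  0.52 -0.41  1.66  0.24  1.02 -1.32] w 0.369 F [ 0.2 -2.3  5.1] M [-0.59  0.12 -0.11] g 45.0
```

```bash
python3 -m creep '[[0,0,-0.005,-1,0],[0,0,-0.005,-1,0],[0,0,-0.005,-1,0],[0,0,-0.005,-1,0],[0,0,-0.005,-1,0],[0,0,-0.005,-1,0],[0,0,-0.005,-1,0],[0,0,-0.005,-1,0],[0,0,-0.005,-1,0],[0,0,-0.005,-1,0],[0,0,-0.005,-1,0],[0,0,-0.005,-1,0]]'; python3 -m creep '[[0,0,0,-1,0],[0,0,0,-1,0],[0,0,0,0,0],[0,0,0,0,0]]';python3 -c "
from w import *
im=vision.get_image('wrist');cv2.imwrite('pics/w2.png',im['pixels'])"
```

```text
clock: 6.08
position: [0.6068, 0.0932, 0.1606]
ee_rot: [-2.259, -2.182, 0.002]
force: [-0.1, -0.6, -2.1]
width: 0.369
gripper_force: 45.0
clock: 6.58
position: [0.6068, 0.0933, 0.1609]
ee_rot: [-2.105, -2.331, 0.002]
force: [-2.2, -1.3, 0.5]
width: 0.372
gripper_force: 45.0
t 6.58 p [0.6068 0.0933 0.1609] yaw 95.8 z [-0.001 -0.    -1.   ] q [ 0.19  0.56 -0.65  1.64  0.38  1.07 -0.47] w 0.372 F [-2.2 -1.3  0.5] M [-0.41  0.56 -0.22] g 45.0
```

View pics/w2.png

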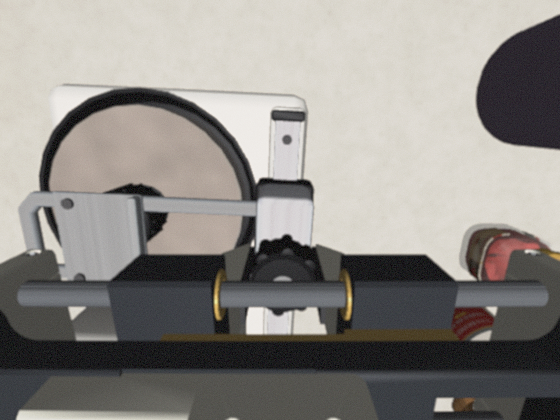

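The wrist view shows the knob gripped at (283,285), the block below it and the plate at (100,235), still over the cap at (140,210). The knob turned 76° with the hand. Now I drag the guide along.

```bash
python3 -m creep '[[-0.15,-0.007,0,0,0],[-0.2,-0.01,0,0,0],[-0.3,-0.015,0,0,0],[-0.3,-0.015,0,0,0]]'; python3 -c "
from w import *"
```

```text
clock: 7.12
position: [0.6089, 0.0544, 0.1609]
ee_rot: [-2.104, -2.333, 0.001]
force: [-4.5, 1.3, -0.1]
width: 0.368
gripper_force: 45.0
t 7.12 p [0.6089 0.0544 0.1609] yaw 95.9 z [-0.001 -0.    -1.   ] q [ 0.26  0.56 -0.65  1.65  0.38  1.06 -0.4 ] w 0.368 F [-4.5  1.3 -0.1] M [ 0.37  1.09 -0.23] g 45.0
```

```bash
python3 -m creep '[[-0.3,-0.015,0,0,0],[-0.3,-0.015,0,0,0],[-0.3,-0.015,0,0,0],[-0.3,-0.015,0,0,0],[-0.3,-0.015,0,0,0],[-0.3,-0.015,0,0,0],[-0.3,-0.015,0,0,0],[-0.3,-0.015,0,0,0],[-0.15,-0.007,0,0,0],[0,0,0,0,0],[0,0,0,0,0]]'; python3 -c "
from w import *"
```

```text
clock: 8.5
position: [0.6143, -0.0448, 0.161]
ee_rot: [-2.101, -2.333, -0.002]
force: [-4.5, 6.9, -1.1]
width: 0.372
gripper_force: 45.0
t 8.5 p [ 0.6143 -0.0448  0.161 ] yaw 96.0 z [-0.001  0.002 -1.   ] q [ 0.42  0.57 -0.64  1.64  0.37  1.07 -0.23] w 0.372 F [-4.5  6.9 -1.1] M [ 1.55  1.23 -0.28] g 45.0
```

```bash
python3 -m creep '[[0,0,0,0,0.75],[0,0,0,0,0.75],[0,0,-0.4,0,0.75],[0,0,-0.8,0,0.9],[0,0,-0.8,0,1],[0.5,-0.7,-0.5,0,1],[0.5,-0.7,0,0,1],[0.4,-0.7,0,0,1],[0.4,-0.66,0,0,1],[0,0,0,0,1],[0,0,0,0,1]]'; python3 - <<'E'
from w import *
im=vision.get_image('wrist');P=pts(im);px=im['pixels'];cv2.imwrite('pics/w3.png',px)
m=(P[...,2]>.113)&(P[...,2]<.132)&(np.hypot(P[...,0]-.489,P[...,1]-.086)<.05)
t=P[m];print(m.sum(),np.median(t,0));t=t[t[:,2]>.118];print(cv2.minEnclosingCircle(t[:,:2].astype(np.float32)))
c=cv2.minEnclosingCircle(t[:,:2].astype(np.float32))[0];to([c[0],c[1],.092])
E
```

```text
clock: 9.88
position: [0.4985, 0.0133, 0.2622]
ee_rot: [2.103, 2.331, 0.002]
force: [0.1, -0.7, 0.4]
width: 1.002
gripper_force: 0.0
t 9.88 p [0.4985 0.0133 0.2622] yaw 95.9 z [ 0.002 -0.001 -1.   ] q [ 0.47  0.29 -0.75  1.78  0.21  1.16 -0.24] w 1.002 F [ 0.1 -0.7  0.4] M [-0.03 -0.12 -0.02] g 0.0
1695 [0.48770781 0.09359697 0.12194868]
((0.4876127541065216, 0.09328338503837585), 0.02365133725106716)
units to [0.4876127541065216, 0.09328338503837585, 0.092] [ 2.02 -0.08  4.25]
```

View pics/w3.png

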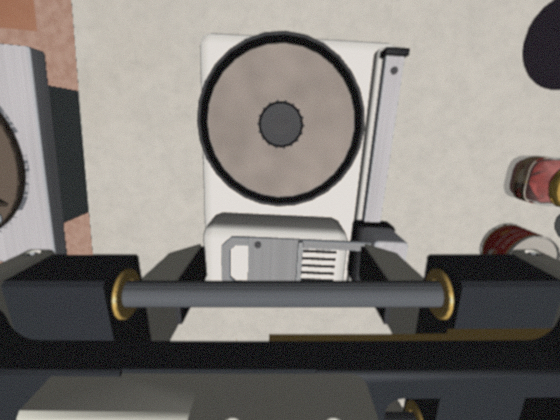

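The wrist view shows the cap at (281,124), uncovered in the middle of the stone, and the guide plate over the motor housing at (275,260). The cap is at (0.4876,0.0933), so I go there and down.

```bash
python3 -m creep '[[0.7,-0.03,0.2,0,1],[0.7,-0.03,0.4,0,1],[0.62,-0.02,0.4,0,1],[0,0,0.8,0,1],[0,0,0.8,0,0.8],[0,0,0.6,0,0.8],[0,0,0.6,0,0.8],[0,0,0.4,0,0.8],[0,0,0,0,0.8],[0,0,0,0,0.8]]' 25; python3 -c "
from w import *
to([.4876,.0933,.094])"
```

```text
clock: 11.18
position: [0.4867, 0.0941, 0.0938]
ee_rot: [2.104, 2.333, 0.001]
force: [0.7, -0.9, 0.4]
width: 0.802
gripper_force: 0.0
t 11.18 p [0.4867 0.0941 0.0938] yaw 95.9 z [ 0.001  0.    -1.   ] q [ 0.22  0.48 -0.68  2.    0.42  0.8  -0.6 ] w 0.802 F [ 0.7 -0.9  0.4] M [ 0.02 -0.1  -0.02] g 0.0
units to [0.4876, 0.0933, 0.094] [-0.02  0.02 -0.01]
```

Close, then try CCW gently.

```bash
python3 -m creep '[[-0.02,0.02,0,0,0],[0,0,0,0,0],[0,0,0,0,0],[0,0,0,0,0],[0,0,0,0,0],[0,0,0,0,0]]' 25; python3 -c "
from w import *";  python3 -m creep '[[0,0,0,-1,0],[0,0,0,-1,0],[0,0,0,-1,0],[0,0,0,-1,0],[0,0,0,-1,0],[0,0,0,0,0]]';python3 -c "
from w import *"
```

```text
clock: 11.92
position: [0.4872, 0.0931, 0.0934]
ee_rot: [2.103, 2.333, 0.0]
force: [-0.5, -1.0, 4.8]
width: 0.477
gripper_force: 25.0
t 11.93 p [0.4872 0.0931 0.0934] yaw 95.9 z [ 0.001 -0.    -1.   ] q [ 0.22  0.48 -0.68  1.99  0.42  0.8  -0.6 ] w 0.477 F [-0.5 -1.   4.8] M [-0.21 -0.06 -0.03] g 25.0
clock: 12.68
position: [0.4869, 0.093, 0.0931]
ee_rot: [-1.669, -2.661, -0.0]
force: [-0.1, -0.7, 2.5]
width: 0.489
gripper_force: 25.0
t 12.68 p [0.4869 0.093  0.0931] yaw 115.8 z [-0.  0. -1.] q [ 0.28  0.51 -0.77  1.99  0.48  0.83 -0.31] w 0.489 F [-0.1 -0.7  2.5] M [ 0.06  0.01 -0.79] g 25.0
```

CCW stops dead (0.8 N m, slipping). Now the other way.

```bash
python3 -m creep '[[0,0,0,1,0],[0,0,0,1,0],[0,0,0,1,0],[0,0,0,1,0],[0,0,0,1,0],[0,0,0,1,0],[0,0,0,1,0],[0,0,0,1,0],[0,0,0,0,0]]';python3 -c "
from w import *"
```

```text
clock: 13.8
position: [0.487, 0.0934, 0.0931]
ee_rot: [2.336, 2.1, 0.0]
force: [0.6, 1.2, 1.3]
width: 0.483
gripper_force: 25.0
t 13.8 p [0.487  0.0934 0.0931] yaw 83.9 z [ 0. -0. -1.] q [ 0.18  0.47 -0.63  2.    0.38  0.79 -0.78] w 0.483 F [0.6 1.2 1.3] M [ 0.16 -0.24 -0.07] g 25.0
```

```bash
python3 -m creep '[[0,0,0,1,0],[0,0,0,1,0],[0,0,0,1,0],[0,0,0,1,0],[0,0,0,1,0],[0,0,0,1,0],[0,0,0,1,0],[0,0,0,1,0],[0,0,0,1,0],[0,0,0,1,0]]';python3 -m creep '[[0,0,0,1,0],[0,0,0,1,0],[0,0,0,1,0],[0,0,0,1,0],[0,0,0,1,0],[0,0,0,0,0]]';python3 -c "
from w import *"
```

```text
clock: 15.05
position: [0.4875, 0.0936, 0.0931]
ee_rot: [-2.914, -1.174, -0.002]
force: [2.8, 1.8, -0.9]
width: 0.484
gripper_force: 25.0
clock: 15.8
position: [0.4877, 0.0936, 0.0932]
ee_rot: [-3.073, -0.654, -0.002]
force: [3.7, 2.0, -1.5]
width: 0.483
gripper_force: 25.0
t 15.8 p [0.4877 0.0936 0.0932] yaw 24.0 z [ 0.001  0.001 -1.   ] q [-0.02  0.42 -0.36  2.01  0.22  0.74 -1.66] w 0.483 F [ 3.7  2.  -1.5] M [ 0.41 -0.85  0.05] g 25.0
```

No stop was felt after 92° CW. Lift gently.

```bash
python3 -m creep '[[0,0,-0.1,0,0],[0,0,-0.15,0,0],[0,0,-0.2,0,0],[0,0,0,0,0]]';python3 -c "
from w import *"
```

```text
clock: 16.3
position: [0.4865, 0.0929, 0.1113]
ee_rot: [3.073, 0.653, -0.001]
force: [-0.8, 0.3, -0.7]
width: 0.486
gripper_force: 25.0
t 16.3 p [0.4865 0.0929 0.1113] yaw 24.0 z [-0.001 -0.    -1.   ] q [-0.01  0.4  -0.37  2.    0.2   0.79 -1.65] w 0.486 F [-0.8  0.3 -0.7] M [-0.03 -0.   -0.07] g 25.0
```

```bash
python3 -m creep '[[0,0,-0.3,0,0],[0,0,-0.4,0,0],[0,0,-0.4,0,0],[0,0,-0.4,0,0],[0,0,-0.4,0,0],[0,0,-0.2,0,0],[0,0,0,0,0],[0,0,0,0,0],[0,0,0,0,0],[0,0,0,0,0]]';python3 - <<'E'
from w import *
im=vision.get_image('wrist');b=vision.get_image('top')['pixels'][170:290,185:325]
cv2.imwrite('pics/w4.png',np.hstack([im['pixels'][:,:400],cv2.resize(b,(400,420))]))
E
```

```text
clock: 17.55
position: [0.4868, 0.0931, 0.1947]
ee_rot: [-3.073, -0.651, 0.001]
force: [0.6, 0.8, -0.0]
width: 0.487
gripper_force: 25.0
t 17.55 p [0.4868 0.0931 0.1947] yaw 23.9 z [-0.001 -0.    -1.   ] q [ 0.02  0.29 -0.4   1.9   0.13  0.98 -1.59] w 0.487 F [ 0.6  0.8 -0. ] M [-0.01 -0.01 -0.01] g 25.0
```

View pics/w4.png

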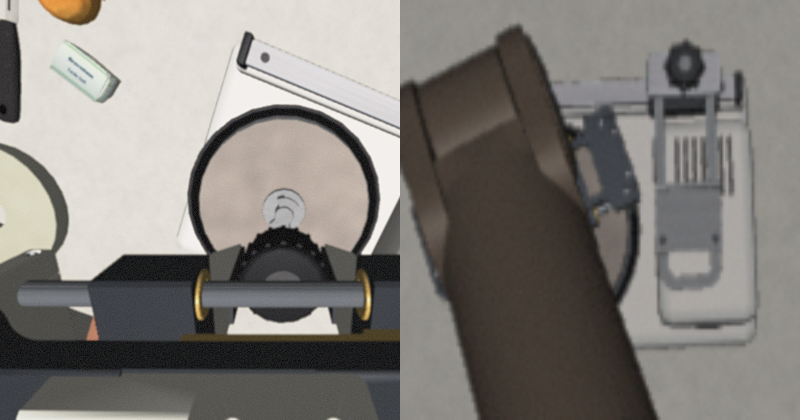

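The left half (wrist view) shows the cap held between the fingers at (283,275), upright, with the bare spindle at (283,210) below. The right half (top view) shows the guide over the motor housing, with the knob at (685,62) near the rail's end. Handing in.

```bash
python3 -c "
from cell import sign_off
print(sign_off())"
```

```text
the job is handed in; nothing more can be done
None
```

I handed the job in at about 17.6 s of the 54 s allowed: the cap came off turning clockwise and is held upright about 12 cm above the spindle seat, and the guide is about 138 mm along its rail over the motor housing. The cup, mandarin and box were never approached, and no verdict came back from the hand-in.

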